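Still the swinging dip basket and set it in the ultrasonic cleaner

ROBOT

A 6-joint arm with a two-finger parallel gripper is mounted at the origin on the work surface. World frame = base frame: x ahead of the robot, y to its left, z up, the work surface at z = 0. Lengths are in m, angles in degrees, forces in N, time in s.
With the tool pointing down it reaches from about 0.325 to 0.85 m from the base axis. Payload 15.5 kg.
Tool frame: the origin (TCP) lies at the very end of the fingers, on their centre line; the grasp point (between the pads) lies arm.grip_depth behind it (arm.grip_depth is the distance from the TCP to the grasp point, in m); z points along the fingers, y is the line along which they close (so a half turn about z gives the same grasp; the last joint's range is limited). The gripper opens to 91 mm and grips with 3 to 60 N. Pads are 32 mm wide; open, the fingers measure 118 mm over their backs; the gripper's body (76 mm by 178 mm) begins 60 mm behind the grasp point.
Start: joints at [-70.502, 28.281, 77.091, -0, 74.628, -5.472], TCP at [0.264, -0.567, 0.214] pointing down, gripper open.
Joint ranges: [-166.48, 166.48], [-47.26, 123.95], [12.59, 153.08], [-70.14, 250.14], [6.76, 159.57], [-176.63, 176.63]. Speed limits (degrees/s): [108.29, 108.29, 147.25, 172.46, 172.46, 172.46].

INTERFACE

Orientations are given as a 3x3 rotation matrix whose columns are the frame's x, y, z axes.
In Python, from rig import arm gives the robot as it stands. Calls block until the motion is done:
- arm.move_to(position, orientation): joint-space move of the TCP to a pose.
- arm.move_l(position, orientation=None, feed=0.15): straight line of the TCP; orientation=None keeps the orientation; feed is the mean speed in m/s.
- arm.move_joints(angles): joint-space move.
- arm.grip(opening): finger opening in m; the grip force is fixed at half the most; returns when the fingers have stopped.
- arm.sleep(seconds).
- arm.solve_ik(position, orientation): joint angles nearest the present ones, or None.
- arm.snapshot(name): name is "scene" or "top" or "wrist"; returns the picture (420x560x3 uint8, red, green, blue); there is no depth.
- arm.get_calibration(name): a dict with "intrinsics" (3x3 intrinsics, pixels), "cam_to_world" (4x4, takes a point from camera to world coordinates). Camera axes: x right, y down, z forward; pixel columns grow to the right and rows downward; lengths in m; the calibration is good to about 2 mm. A picture is of the moment at which its call begins: read the wrist's pose just before it. get_calibration takes no time and is no camera call; for the wrist camera it gives the pose at the moment of the call.
A pose or a line that the arm cannot do raises arm.Unreachable and nothing moves.
- arm.sign_off(): hands the job in; it is judged then, once.
Readings, each from a call of its own:
- arm.current_t(): time.
- arm.current_joint_positions(): joint angles.
- arm.current_dq(): joint speeds.
- arm.current_tau(): joint torques, N m.
- arm.current_ee_pos(): TCP position.
- arm.current_tool_rot(): TCP orientation.
- arm.current_force(): force on the tool from outside, world axes, zero at the start.
- arm.current_torque(): the same for the moment, N m.
- arm.current_width(): finger opening in m.
- arm.current_grasp_force(): force on a finger pad.
Only numpy, scipy, OpenCV 4.12 (cv2) and the standard library are available. Lean on these libraries where they do the work, as an engineer would, in place of code of your own. Each camera call takes 0.05 s, during which the arm holds its last target. There are 200 camera calls.

TASK

Take the wire basket of circuit boards by the black roller grip on its bail, draw it out of the leaning pocket of the drain stand and carry it over to the ultrasonic cleaner. As soon as it is out it swings freely from the grip: take the swing out by the motion of the hand and let it hang still, just clear of the rim and over the middle of the tank, for about three seconds. Then lower it gently to the tank floor and let go, leaving it standing in the tank; never set it down or lean it on anything on the way, do not knock the tank's rim, do not drop it, and leave the other things on the bench where they are.

Things in the scene. Friction and masses are not known exactly. Their poses are not given: they have to be found in the camera images.
- basket: open steel wire basket of circuit boards, 96 (its x) by 100 (its y) by 45 mm high, with a tall rigid bail: two 6 mm uprights at y = +-52.5 mm, straight up to a roller grip. Origin: centre of its underside; z runs up the bail. About 0.52 kg in all (its boards, nominally 0.16 kg of that, vary). At the start it stands in the stand's pocket and leans as the pocket does
- basket_grip (a point): centre of the roller grip, 222 mm up the basket's z: a black tube, 29 mm diameter, 72 mm long, along the basket's y, that turns freely on the bail's top bar. Grip it across its diameter from above, tool straight down, fingers closing along the basket's x as seen from above; the roller turns to suit any lean
- basket_foot (a point): centre of the basket's underside. Lifted, the basket swings about the roller's axis only, in its own x-z plane: a pendulum of effective length about 210 mm (period 0.92 s), nearly frictionless (a swing lasts far longer than the job). When the hand accelerates along x the foot lags behind. Turning the hand turns the plane of swing
- stand: fixed sheet-steel drain stand: drip tray 185 by 160 by 12 mm with an open-topped pocket that leans 0.35 rad from vertical towards the stand's -x, and the bail with it. Pocket 100 by 118 mm inside, 40 mm deep along its lean; upper edges up to 92 mm above the bench. Draw the basket out along its own z by 45 mm or more. Origin: centre of the tray's underside, on the bench
- pocket (a point): centre of the pocket's floor, 36 mm above the bench; the basket's foot stands here at the start
- cleaner: fixed ultrasonic cleaner: white housing 185 (x) by 190 (y) mm, dry steel tank 137 (x) by 150 (y) mm inside, open on top; rim 98 mm and tank floor 36 mm above the bench. Control panel on its -x side. Origin: centre of its underside, on the bench. The basket goes in with its x along the cleaner's x: 20 mm of room on each x side, 19 mm beside each upright
- tank_mouth (a point): centre of the tank's opening, at rim height, 98 mm above the bench
- tank_floor (a point): centre of the tank's floor, 36 mm above the bench
- phone: smartphone lying on the bench, 72 by 150 by 9 mm; leave alone
- shell: orange phone back shell lying open, 70 by 145 by 10 mm; leave alone
- flux: flux jar, 48 mm diameter, 55 mm high; leave alone
- meter: yellow multimeter lying on its back, 75 by 150 by 34 mm; leave alone
- spool: solder spool, 54 mm diameter, 37 mm high; leave alone
- driver: screwdriver, 150 mm long, lying; leave alone
There are look-alikes about, which are no part of the job. What is shaped like the stand but purple is not meant.

How it is judged (in metres and radians):
On the way, in this order (a step that is already met when the one before it is completed fails the run):
1. the basket is lifted clear of the stand and hangs from the grip (height (world z) of basket_foot above 0.095 m and contact force between basket and stand below 0.2 N and contact force between the fingers and basket above 1 N), for 0.2 s.
2. it hangs still over the middle of the tank, clear of the rim, for over two seconds (horizontal distance between basket_foot and tank_mouth below 0.02 m and height (world z) of basket_foot above 0.101 m and angle between basket's own z axis and vertical below 0.09 rad and angular speed of basket below 0.5 rad/s and contact force between basket and cleaner below 0.2 N), for 2.2 s.
At the end, for the whole second after the job is handed in: The basket stands upright on the tank floor (foot within 6 mm of the floor's height and 30 mm of the tank's middle, tilt under 0.06 rad), at rest and released (height (world z) of basket_foot between 0.03 and 0.042 m and horizontal distance between basket_foot and tank_mouth below 0.03 m and angle between basket's own z axis and vertical below 0.06 rad and linear speed of basket below 0.02 m/s and angular speed of basket below 0.15 rad/s); the robot touches nothing.
It fails at once if the basket is set down on the bench, or leaned against the stand once it is out (height (world z) of basket_foot below 0.025 m or (contact force between basket and stand above 1 N and horizontal distance between basket_foot and pocket above 0.09 m)).
It fails at once if the basket knocks the tank's rim (contact force between basket and cleaner above 2 N and height (world z) of basket_foot above 0.09 m).
It fails at once if the basket is slammed or pressed into the tank (contact force between basket and cleaner above 40 N).
It fails at once if the basket is dropped into the tank (contact force between the fingers and basket below 0.2 N and height (world z) of basket_foot above 0.046 m and horizontal distance between basket_foot and tank_mouth below 0.07 m).
It fails at once if another thing on the bench is shifted (distance of any of phone, shell, flux, meter, spool, driver from where it was at the start of the episode above 0.03 m).
It also fails if it takes over 64 s, if anything falls off the work surface, if the arm or the gripper's body presses on something with over 40 N, if the wrist force passes 120 N, or if a joint passes its speed limit or range.

## Working session

There is one attempt and no reset: what is moved stays moved. The work goes in short steps, each a Python script; the robot and the scene stay as the last script left them, time stands still between calls to the robot, and variables do not carry over. Pictures are saved under pics/ and viewed, at most 10 in all, crops included, and the job is handed in when it is done.

```bash
mkdir -p pics; ls
python3 - <<'E'
from rig import arm
import cv2,numpy as np
for n in ("scene","top"):
    im=arm.snapshot(n); cv2.imwrite(f"pics/{n}0.png",im[:,:,::-1])
    c=arm.get_calibration(n); print(n,np.round(c["intrinsics"],1).tolist(),np.round(c["cam_to_world"],4).tolist())
print(arm.grip_depth,arm.current_t(),arm.current_tool_rot())
E
```

```text
pics
scene [[429.9, 0.0, 277.3], [0.0, 429.9, 212.3], [0.0, 0.0, 1.0]] [[-0.5983, 0.6507, -0.4675, 1.0503], [0.8012, 0.4838, -0.352, 0.3939], [-0.0028, -0.5852, -0.8108, 1.1414], [0.0, 0.0, 0.0, 1.0]]
top [[527.0, 0.0, 282.5], [0.0, 527.0, 214.9], [0.0, 0.0, 1.0]] [[0.0096, -0.9818, 0.1897, 0.2243], [-0.9998, -0.0132, -0.018, 0.0045], [0.0202, -0.1895, -0.9817, 1.6025], [0.0, 0.0, 0.0, 1.0]]
0.0188 0.1 [[ 9.06556039e-01  4.22085301e-01 -3.84672341e-04]
 [ 4.22085467e-01 -9.06555449e-01  1.03746608e-03]
 [ 8.91723739e-05 -1.10288574e-03 -9.99999388e-01]]
```

View pics/scene0.png

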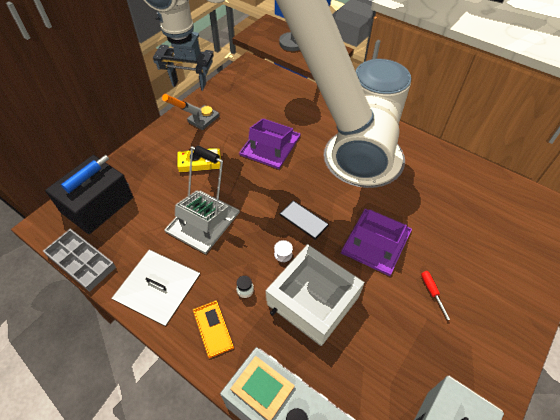

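View pics/top0.png

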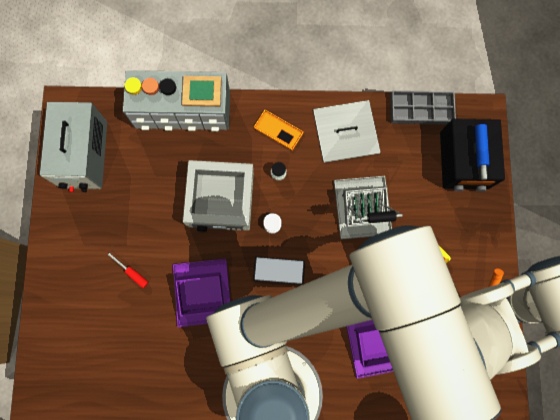

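The scene shows the stand with its leaning basket at about (203,225), with the black roller at (206,155). The cleaner is at (315,293). In the top view the stand is at (362,207), the roller at (382,216) and the cleaner at (220,196). I'll zoom in to measure the corners.

Run:
```python
import cv2,numpy as np
def crop(n,u,v,w,h,s):
    return cv2.resize(cv2.imread(f"pics/{n}0.png")[v:v+h,u:u+w],None,fx=s,fy=s,interpolation=cv2.INTER_CUBIC)
def grid(im,u,v,s):
    for k in range(0,im.shape[1]//s,10):
        cv2.line(im,(k*s,0),(k*s,6),(0,0,255),1); cv2.putText(im,str(u+k),(k*s,16),0,.35,(0,255,255),1)
    for k in range(0,im.shape[0]//s,10):
        cv2.line(im,(0,k*s),(6,k*s),(0,0,255),1); cv2.putText(im,str(v+k),(8,k*s+4),0,.35,(0,255,255),1)
    return im
a=[grid(crop("top",u,v,80,90,5),u,v,5) for u,v in((178,150),(330,165))]
cv2.imwrite("pics/topz.png",np.hstack(a))
a=[grid(crop("scene",u,v,100,120,4),u,v,4) for u,v in((265,235),(155,140))]
cv2.imwrite("pics/scz.png",np.hstack(a))
```

```text
(no output)
```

View pics/topz.png

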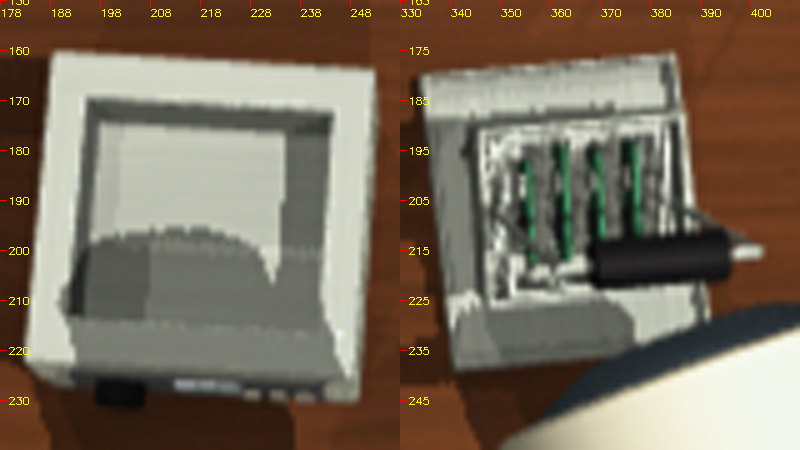

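View pics/scz.png

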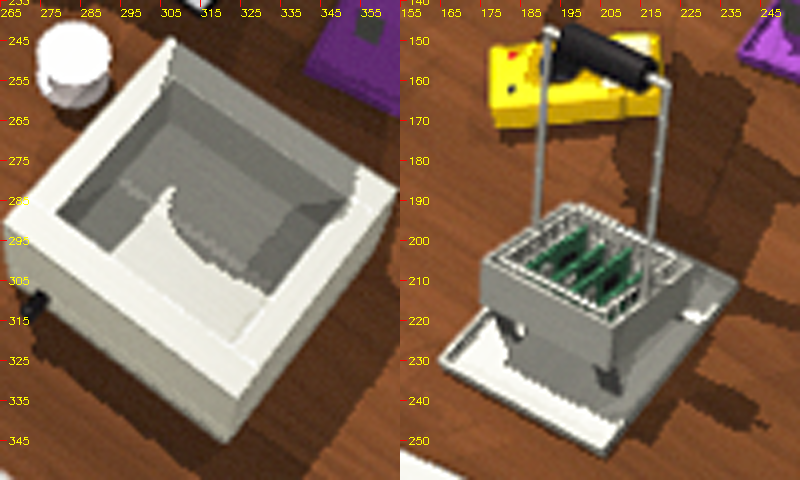

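```bash
cat > vis.py <<'E'
from rig import arm
import numpy as np
from scipy.optimize import least_squares
C={n:arm.get_calibration(n) for n in("scene","top")}
def proj(n,P):
    c=C[n]; T=np.linalg.inv(c["cam_to_world"]); q=np.atleast_2d(P)@T[:3,:3].T+T[:3,3]
    p=q@c["intrinsics"].T; return p[:,:2]/p[:,2:]
def fit(obs,x0):
    def r(p):
        c,s=np.cos(p[2]),np.sin(p[2]); R=np.array([[c,-s,0],[s,c,0],[0,0,1]])
        return np.concatenate([(proj(n,R@np.array(P)+[p[0],p[1],0])[0]-uv) for n,P,uv in obs])
    s=least_squares(r,x0,loss="soft_l1"); print(np.round(s.x,4),"res px",np.round(r(s.x).reshape(-1,2),1).tolist()); return s.x
def tri(uvs):
    return least_squares(lambda P:np.concatenate([proj(n,P)[0]-uv for n,uv in uvs]),[.5,-.2,.2])
E
python3 - <<'E'
from vis import *
a,b,h=.0925,.095,.098
fit([("top",(a,b,h),(188,160.4)),("top",(a,-b,h),(253.2,164)),("top",(-a,b,h),(183.6,222.4)),("top",(.0685,.075,h),(195.6,169.6)),("top",(.0685,-.075,h),(244.6,172.4)),
("scene",(a,-b,h),(266.3,290.5)),("scene",(-a,-b,h),(308,245)),("scene",(-a,b,h),(364.5,282.5)),("scene",(a,b,h),(323.8,334.5)),("scene",(.0685,-.075,h),(279.3,288))],[.5,.12,0])
a,b,h=.0925,.08,.012
fit([("top",(a,b,h),(334,180)),("top",(a,-b,h),(385,175.8)),("top",(-a,b,h),(341.4,239)),
("scene",(a,-b,h),(165,230)),("scene",(a,b,h),(206.8,253.8)),("scene",(-a,b,h),(239.3,210.8))],[.5,-.2,0])
A=[tri([("top",t),("scene",s)]) for t,s in(((369,217.4),(216.3,158)),((396.4,215.6),(195,151.3)))]
for s in A: print(s.x,s.fun)
P,Q=A[0].x,A[1].x; d=P-Q; print("mid",(P+Q)/2,"len",np.linalg.norm(d),"x-axis yaw",np.arctan2(-d[0],d[1]))
E
```

```text
[ 0.5799  0.167  -0.0432] res px [[0.0, -0.4], [-1.0, -0.3], [-1.2, -0.9], [-1.5, -1.4], [0.3, -1.3], [-0.2, -1.1], [0.0, -1.7], [0.3, -1.1], [0.8, -0.9], [-1.6, -0.6]]
[ 0.5621 -0.2728  0.1127] res px [[-0.5, -0.1], [-0.9, -0.8], [-0.6, -0.7], [-0.1, -0.9], [-0.6, -2.6], [0.2, -2.0]]
[ 0.4833216  -0.24842892  0.2432926 ] [ 0.02818178 -0.0188586   0.03560561  0.00736707]
[ 0.49198047 -0.32463293  0.230259  ] [ 0.18550256 -0.13251638  0.24197224  0.05200469]
mid [ 0.48765104 -0.28653093  0.2367758 ] len 0.0777939709998642 x-axis yaw 0.11314223302699018
```

```bash
cat >> vis.py <<'E'
def down(yaw):
    c,s=np.cos(yaw),np.sin(yaw); return np.array([[-s,c,0],[c,s,0],[0,0,-1.]])
E
python3 - <<'E'
from vis import *
import cv2,json
D={}
for n,p,y in(("w_tank",(.58,.167,.40),-.043),("w_roll",(.488,-.285,.40),.113)):
    q=arm.solve_ik(p,down(y)); print(n,q, arm.solve_ik(p,down(y+np.pi)))
    arm.move_to(p,down(y)); arm.sleep(.2); c=arm.get_calibration("wrist"); im=arm.snapshot("wrist")
    cv2.imwrite(f"pics/{n}.png",im[:,:,::-1]); D[n]={k:np.array(v).tolist() for k,v in c.items()}; print(np.round(c["cam_to_world"],3).tolist(),arm.current_t())
json.dump(D,open("w.json","w"))
for n in ("w_tank","w_roll"): pass
cv2.imwrite("pics/w.png",cv2.resize(np.hstack([cv2.imread(f"pics/{n}.png") for n in D]),(800,300)))
E
```

```text
w_tank [ 1.03957388e+01  1.99680931e+01  6.22636765e+01 -2.54444375e-14
  9.77682304e+01  1.28594574e+01] [ 1.03957388e+01  1.99680931e+01  6.22636765e+01 -2.54444375e-14
  9.77682304e+01 -1.67140543e+02]
[[0.999, -0.042, -0.01, 0.584], [-0.043, -0.966, -0.254, 0.238], [0.001, 0.254, -0.967, 0.571], [0.0, 0.0, 0.0, 1.0]] 3.2333
w_roll [-3.63394680e+01  1.62803866e+01  6.76809530e+01 -2.54444375e-14
  9.60386604e+01 -4.28138911e+01] [-3.63394680e+01  1.62803866e+01  6.76809530e+01 -2.54444375e-14
  9.60386604e+01  1.37186109e+02]
[[0.993, 0.11, 0.03, 0.481], [0.114, -0.961, -0.252, -0.214], [0.001, 0.254, -0.967, 0.571], [0.0, 0.0, 0.0, 1.0]] 5.175
```

View pics/w.png

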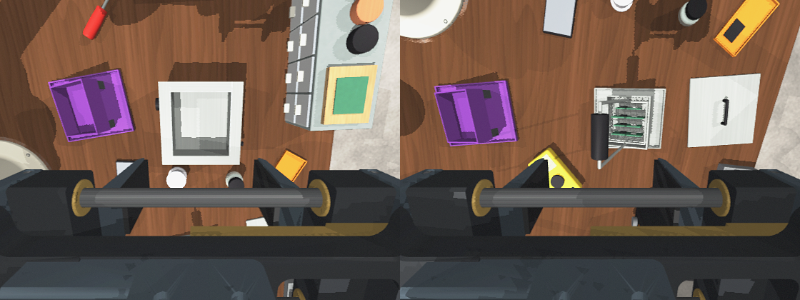

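Run:
```python
import cv2,numpy as np
def z(n,u,v,w,h,s):
    im=cv2.imread(f"pics/{n}.png")[v:v+h,u:u+w]; im=cv2.resize(im,None,fx=s,fy=s,interpolation=cv2.INTER_CUBIC)
    for k in range(0,w,10): cv2.line(im,(k*s,0),(k*s,5),(0,0,255),1); cv2.putText(im,str(u+k),(k*s,16),0,.33,(0,0,255),1)
    for k in range(0,h,10): cv2.line(im,(0,k*s),(5,k*s),(0,0,255),1); cv2.putText(im,str(v+k),(8,k*s+4),0,.33,(0,0,255),1)
    return im
cv2.imwrite("pics/wz.png",np.hstack([z("w_tank",213,105,133,133,3),z("w_roll",255,110,133,133,3)]))
```

```text
(no output)
```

View pics/wz.png

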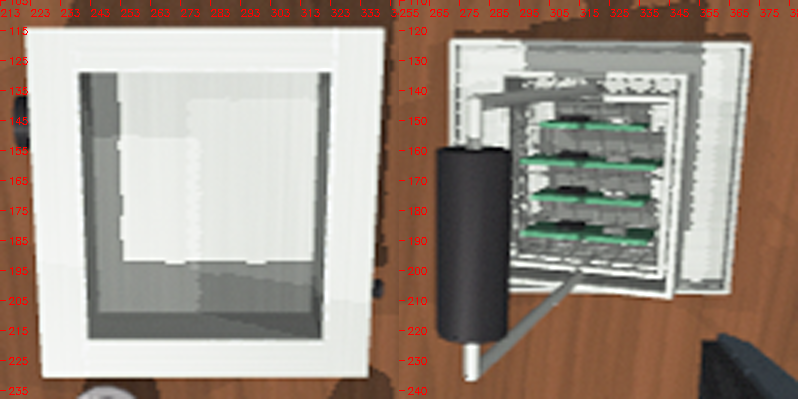

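Run:
```python
from vis import *
import json
D=json.load(open("w.json"))
for k,v in D.items(): C[k]={a:np.array(b) for a,b in v.items()}
w=lambda u,v,p:(u+p[0]/3-.33,v+p[1]/3-.33)
o=[]
for (x,y,p) in((-1,1,(78,72)),(1,1,(330,72)),(1,-1,(322,338)),(-1,-1,(88,338))): o.append(("w_tank",(x*.0685,y*.075,.098),w(213,105,p)))
for (x,y,p) in((-1,1,(25,28)),(1,1,(385,28)),(1,-1,(368,376)),(-1,-1,(43,376))): o.append(("w_tank",(x*.0925,y*.095,.098),w(213,105,p)))
fit(o,[.58,.167,0])
def ray(n,uv,z):
    c=C[n]; T=c["cam_to_world"]; d=T[:3,:3]@np.linalg.solve(c["intrinsics"],[*uv,1]); return T[:3,3]+d*(z-T[2,3])/d[2]
P,Q=[ray("w_roll",w(255,110,p),.2445) for p in((75,149),(72,341))]; d=P-Q
print(P,Q,(P+Q)/2,np.linalg.norm(d),np.arctan2(-d[0],d[1]))
a,b=.0925,.08
fit([("w_roll",(-a,b,.012),w(255,110,(51,40))),("w_roll",(a,b,.012),w(255,110,(351,43))),("w_roll",(a,-b,.012),w(255,110,(332,293)))],[.56,-.27,.11])
A=[tri([("top",np.array(t)-.4),("scene",np.array(s)-.37),("w_roll",w(255,110,p))]) for t,s,p in(((369,217.4),(216.3,158),(75,149)),((396.4,215.6),(195,151.3),(72,341)))]
for s in A: print(s.x,np.round(s.fun,1))
```

```text
[ 0.5814  0.1667 -0.0427] res px [[-1.4, -1.3], [2.1, -1.3], [1.5, 1.6], [-1.3, 1.7], [0.3, 0.0], [-0.2, -0.1], [-0.3, 0.1], [0.1, 0.2]]
[ 0.48347858 -0.24515706  0.2445    ] [ 0.49072609 -0.3194554   0.2445    ] [ 0.48710233 -0.28230623  0.2445    ] 0.07465099094771621 0.09723848842049805
[ 0.5638 -0.2731  0.1091] res px [[-0.0, 0.2], [0.2, -0.3], [-0.2, 0.1]]
[ 0.48370959 -0.24535418  0.24752176] [-0.4 -0.1  1.  -0.1  0.2  0.5]
[ 0.49155666 -0.32355887  0.23228714] [0.4 0.3 0.9 0.  0.4 0.2]
```

The fits agree: tank centre (0.5814, 0.1667) with yaw -0.043, and roller (0.487, -0.2825, 0.2445) with yaw 0.109, which matches the stand. Next I'll grasp, draw out and record the swing through the wrist force.

```bash
cat > sw.py <<'E'
from vis import *
Y0,YT=.109,-.0427; TANK=np.array([.5814,.1667]); g=arm.grip_depth
ex=lambda y:np.array([np.cos(y),np.sin(y),0])
def record(T,yaw,dt=.02):
    R=[]; t0=arm.current_t()
    while arm.current_t()-t0<T:
        R.append((arm.current_t(),*arm.current_force())); arm.sleep(dt)
    R=np.array(R); return R[:,0],R[:,1:]@ex(yaw),R[:,3]
def swing(t,f,w=None):
    """fit f=c+a cos+b sin (time absolute) -> complex amp (of e^{iwt}), offset, w, rms"""
    m=lambda p:p[0]+p[1]*np.cos(p[3]*(t-t[0]))+p[2]*np.sin(p[3]*(t-t[0]))
    s=min((least_squares(lambda p:m([*p,w] if w else p)-f,[f.mean(),.1,.1]+([] if w else [w0])) for w0 in((6.8,) if w else(6.3,6.8,7.3))),key=lambda s:s.cost)
    p=[*s.x,w] if w else s.x
    return (p[1]-1j*p[2])*np.exp(-1j*p[3]*t[0]),p[0],p[3],np.sqrt(2*s.cost/len(t))
E
python3 - <<'E'
from sw import *
R=np.array([.4871,-.2825,.2445])
arm.move_l(R-[0,0,g],down(Y0),feed=.12)
t,f,z=record(.3,Y0); print("pre",f.mean(),f.std(),z.mean())
print("w",arm.grip(.02),arm.current_width(),arm.current_grasp_force(),arm.current_force(),arm.current_t())
u=-np.sin(.35)*ex(Y0)+[0,0,np.cos(.35)]
p=np.array(arm.current_ee_pos())
arm.move_l(p+.02*u,feed=.1); print("after 20mm",arm.current_force(),arm.current_width())
arm.move_l(p+.108*u,feed=.3); print(arm.current_ee_pos(),arm.current_t())
t,f,z=record(2.2,Y0); np.save("r1.npy",[t,f,z])
A,c,w,e=swing(t,f); print(abs(A),c,w,e,"fz",z.mean(),arm.current_width()); print(np.round(f[::3],2).tolist())
E
```

```text
pre 0.0842755167500349 0.4059742023316347 0.016268074646382264
w False 0.028450709216143694 29.989650696516037 [-1.59778424 -0.76408513  0.2687746 ] 8.075
after 20mm [ 0.81780507 -0.76550118 -3.88887439] 0.02817916404734499
[ 0.44996304 -0.28664922  0.32698756] 8.8667
1.5908499810828913 0.00026535464984731044 6.831172209100336 0.5171240376619554 fz -5.0863761175540505 0.028205611929457308
[-0.48, -0.84, -1.09, -2.1, -1.76, -0.85, -0.91, 0.35, 0.17, 0.75, 1.44, 0.63, 1.21, 1.17, 1.3, 0.87, -0.51, -0.35, -0.86, -1.13, -1.71, -1.97, -1.03, -1.6, -0.76, -1.42, 0.73, 1.05, 2.34, 1.65, 2.07, 1.61, 1.62, 1.21, 0.44, 0.19, -0.48, -1.54, -2.58, -2.16, -0.74, -1.17, -0.49, -1.49]
```

```bash
cat >> sw.py <<'E'
K=.0725/1.59; W=6.83
tau=np.linspace(0,1,2001); v=30*tau**2*(1-tau)**2
def kmj(T,w=W): return np.mean(v*np.cos(w*T*(tau-.5)))*2001/2000
def cancel(yaw,frac,T,sign=1,rec=1.4,kk=None,Dmax=.1):
    t,f,z=record(rec,yaw,.005); A,c,w,e=swing(t,f,W)
    D=frac*abs(A)*K/(kk or kmj(T)); D=min(D,Dmax)
    ph=np.angle(A*sign)               # sign*A*e^{iWtm} real positive
    tm=-ph/W; now=arm.current_t()+.02
    tm+=2*np.pi/W*np.ceil((now+T/2-tm)*W/2/np.pi)
    arm.sleep(tm-T/2-arm.current_t()); ts=arm.current_t()
    arm.move_l(np.array(arm.current_ee_pos())+sign*D*ex(yaw),feed=D/T)
    te=arm.current_t()
    print(f"n={len(t)} amp {abs(A):.3f}N off {c:.2f} rms {e:.2f} D {sign*D:.4f} T {te-ts:.3f} (want {T})")
    return A,D,ts,te
E
python3 - <<'E'
from sw import *
A,D,ts,te=cancel(Y0,.6,.45)
t,f,z=record(1.4,Y0,.005); B,c,w,e=swing(t,f,W); print("after",abs(B),e)
tm=(ts+te)/2; print("k eff",(A-B)*np.exp(1j*W*tm)*K/D,"model",kmj(te-ts),arm.current_ee_pos(),arm.current_t())
E
```

```text
n=169 amp 1.604N off -0.02 rms 0.54 D 0.0521 T 0.600 (want 0.45)
after 0.5132703755888768 0.500475681440365
k eff (0.8025208475004764+0.5379128519989098j) model 0.7329501873666902 [ 0.50201921 -0.28084884  0.32710254] 14.9417
```

```bash
sed -i 's|^K=.0725/1.59|K=.0393|' sw.py
python3 - <<'E'
from sw import *
A,D,ts,te=cancel(Y0,1,.45,rec=1.6)
t,f,z=record(1.6,Y0,.005); B,c,w,e=swing(t,f,W); print("after",abs(B),e)
# smooth carry over the tank: slow straight line
p=np.array(arm.current_ee_pos()); goal=np.array([*TANK,.115+.222-g]); L=np.linalg.norm(goal-p)
arm.move_l(goal,down(YT),feed=L/4.5); print(arm.current_ee_pos(),arm.current_t())
t,f,z=record(1.8,YT,.005); B,c,w,e=swing(t,f,W); print("at tank",abs(B),c,e,z.mean(),arm.current_width(),arm.current_t())
import cv2
for n in("scene","top"): cv2.imwrite(f"pics/{n}1.png",arm.snapshot(n)[:,:,::-1])
a=cv2.imread("pics/scene1.png")[140:360,200:420];b=cv2.imread("pics/top1.png")[120:285,140:305]
cv2.imwrite("pics/chk.png",np.hstack([cv2.resize(i,(400,400),interpolation=cv2.INTER_CUBIC) for i in(a,b)]))
E
```

```text
n=193 amp 0.586N off -0.04 rms 0.48 D 0.0274 T 0.600 (want 0.45)
after 0.10113899115993391 0.5074244110590402
[0.5814139  0.16661425 0.31822226] 23.5167
at tank 0.008354727835695843 0.0585805912768283 0.512566222596458 -5.047999257445495 0.028283539935069324 25.3167
```

View pics/chk.png

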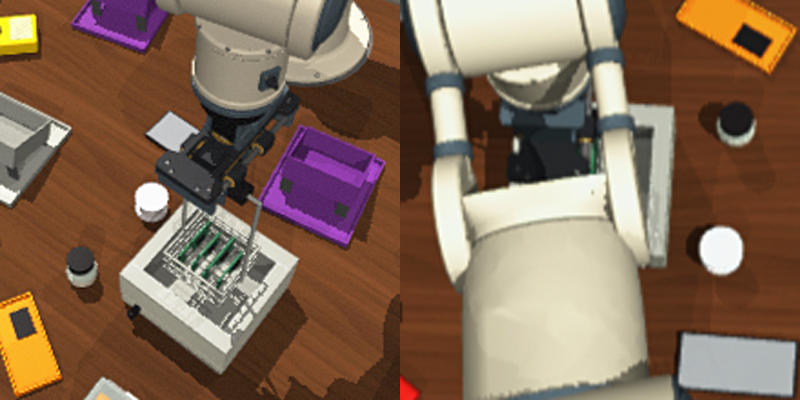

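Hanging still: the swing is about 0.01 N in force and the picture shows the basket inside the tank mouth. I'll hold, lower until it touches down, release and retreat.

Run:
```python
from sw import *
import cv2
t,f,z=record(2.6,YT,.005); B,c,w,e=swing(t,f,W); print("hold",abs(B),z.mean(),arm.current_t())
fz0=z.mean(); p=np.array(arm.current_ee_pos()); q=p-[0,0,.074]
arm.move_l(q,feed=.03)
for i in range(14):
    t,f,z=record(.25,YT,.005)
    if z.mean()>fz0+2.5: break
    q=q-[0,0,.001]; arm.move_l(q,feed=.02)
print("touch",i,z.mean(),arm.current_ee_pos()[2]+g-.222,arm.current_t())
arm.grip(.06); arm.sleep(.2); print(arm.current_width(),arm.current_force())
p=np.array(arm.current_ee_pos()); arm.move_l(p+[0,0,.12],feed=.08); print(arm.current_t())
for n in("scene","wrist"): cv2.imwrite(f"pics/{n}2.png",arm.snapshot(n)[:,:,::-1])
a=cv2.imread("pics/scene2.png")[200:360,240:400];b=cv2.imread("pics/wrist2.png")
cv2.imwrite("pics/end.png",np.hstack([cv2.resize(a,(400,400)),cv2.resize(b,(400,400))]))
```

```text
hold 0.051489817913344844 -5.0382592256295915 28.0167
touch 6 5.462604425573047 0.03585331511397141 33.8833
0.05996528721631305 [0.67680929 0.474301   1.08053284]
36.3917
```

View pics/end.png

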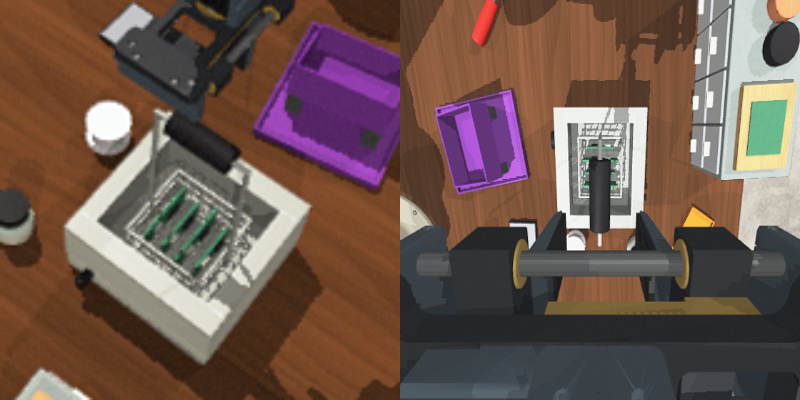

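The basket stands upright in the middle of the tank, and the gripper is well clear of it.

```bash
python3 -c "
from rig import arm
print(arm.current_force()); print(arm.sign_off())"
```

```text
[ 0.11323753  0.44530446 -0.09403071]
the job is handed in; nothing more can be done
None
```

The job is handed in (no verdict was returned): I stilled the basket's swing, held it over the tank for over three seconds, lowered it to the floor and let go at about 36 s, and the last pictures show it standing upright in the middle.

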